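Seat the weighing plate on the bench scale and zero the dial

TASK

The scale is being got ready for weighing grease into tins, but its square weighing plate lies askew on top of the four locating pins. Work the plate across until its holes come over the pins and it goes down fully home, flush on its seats, then turn the dial's bezel until the red zero mark lines up with the tip of the pointer. Never load the scale beyond its 5 kg, plate included, and leave the things on the slatted rack where they stand.

Things in the scene. Friction and masses are not known exactly. Their poses are not given: they have to be found in the camera images.
- scale: Low top-reading bench scale, green housing 200 x 370 mm, top 48 mm above the table; it is fixed. Origin on the table; +y runs along it from the dial end to the plate end, +x points away from the robot at yaw 0. In its frame the dial centre is at y = -115 mm, the centre of the four pins at y = +85 mm.
- plate: Loose steel weighing plate, 180 x 180 x 3 mm, 0.61 to 0.87 kg. Origin at the centre of its underside, x and y along its edges. Four 16 mm through holes at (+-45, +-45) mm. It starts flat on the four pin tips, off by 18 to 34 mm along the scale's -x, up to 22 mm in y, 0.12 rad in yaw. It slides easily on the pins (greased, friction 0.12): fingertips laid on it with 6 to 12 N carry it along.
- seat (a point): Centre of the spider (steel cross under the plate) at the height of its four seats, 70 mm above the table unloaded; axes parallel to the scale's. At (+-45, +-45) mm stand brass pins, 12 mm diameter, round-tipped, 16 mm above the seats. The plate is home when its origin and axes coincide with this point's. It sinks with load.
- spider (a joint): How far the spider has sunk on its spring, in m, down positive: 0 without the plate, 2 mm per kg (4900 N/m), so 5 kg reads 0.010; mechanical stop at 0.012.
- dial_centre (a point): Axis of the dial, at the top of its fixed clear crystal (108 mm across), 60 mm above the table. White dial card under the crystal with black graduations every 9 degrees; card and bezel turn together about this upright axis.
- pointer_tip (a point): Tip of the blue pointer under the crystal, 42 mm from the dial centre. It points along the scale's +x without load and turns clockwise (seen from above) with the load, 1.1 rad per kg; it stands still when nothing but the plate bears on the scale.
- zero_mark (a point): Inner end of the red wedge (zero) on the dial card, 42 mm from the dial centre; it turns with the bezel and reads zero when it coincides with pointer_tip. At the start it lies 0.3 to 1.6 rad anticlockwise of the pointer.
- lug_left (a point): Top centre of a black finger lug on the bezel, 59 mm from the dial centre, a quarter turn anticlockwise from the zero mark. Lug: 12 mm thick round the rim, 15 mm radially, 18 mm high, top 78 mm above the table. Bezel ring: 130 mm across, top 60 mm above the table; it turns freely both ways against friction (about 2 N at a lug) and stays where left.
- lug_right (a point): Top centre of the other, equal lug, across the bezel, a quarter turn clockwise from the zero mark.
- rack: Slatted eucalyptus rack, 460 x 280 x 40 mm, fixed to the table at the robot's right, with two tins and a feeler gauge set that are part of it. Origin on the table under its centre.
- tin_a: Empty open tin with a blue band, 100 mm across, 55 mm high, upright on the rack; origin at the centre of its underside. Bystander.
- tin_b: The same with a red band. Bystander.
- grease_tub: Closed black plastic grease tub, 115 mm across, 90 mm high, on the rack; origin under its centre. Bystander.
- funnel: Yellow plastic funnel standing mouth down on the rack, 120 mm across, 130 mm high; origin under its centre. Bystander.

How it is judged:
On the way, in this order (a step that is already met when the one before it is completed fails the run):
1. the plate is down over its pins, flush on the seats (z of plate in the frame of seat below 0.002 m and horizontal distance between plate and seat below 0.004 m and angle between plate's own z axis and vertical below 0.02 rad), for 0.2 s.
2. then the zero mark is turned to the pointer tip (all of step 1 and horizontal distance between pointer_tip and zero_mark below 0.003 m), for 0.3 s.
At the end, for the whole second after the job is handed in: The plate rests still over the four pins, within 2 mm of its seats, level and centred within 4 mm, and the zero mark lies within 3 mm of the pointer tip (all of step 2 and linear speed of plate below 0.01 m/s); the robot touches nothing.
It fails at once if the scale is loaded past its 5 kg capacity (value of joint spider above 0.01 m).
It fails at once if a thing on the rack is shifted more than 20 mm or tipped (distance of any of tin_a, tin_b, grease_tub, funnel from where it was at the start of the episode above 0.02 m or angle between any of tin_a, tin_b, grease_tub, funnel's own z axis and vertical above 0.2 rad).
It also fails if it takes over 58 s, if anything falls off the work surface, if the arm or the gripper's body presses on something with over 40 N, if the wrist force passes 120 N, or if a joint passes its speed limit or range.

ROBOT

A 7-joint arm with a two-finger parallel gripper is mounted at the origin on the work surface. World frame = base frame: x ahead of the robot, y to its left, z up, the work surface at z = 0. Lengths are in m, angles in rad, forces in N, time in s.
With the tool pointing down it reaches from about 0.425 to 0.875 m from the base axis. Payload 8.4 kg.
Tool frame: the origin (TCP) lies midway between the tips of the shut fingers; the grasp point (between the pads) lies 19 mm behind it (grasp_offset is the distance from the TCP to the grasp point, in m); z points along the fingers, y is the line along which they close (so a half turn about z gives the same grasp; the last joint's range is limited). The gripper opens to 87 mm and grips with 3 to 60 N. Pads are 19 mm wide; open, the fingers measure 117 mm over their backs; the gripper's body (75 mm by 190 mm) begins 51 mm behind the grasp point.
Start: joints at [1.164, 0.333, 0.04, 1.465, -0.013, 1.343, -0.059], TCP at [0.197, -0.619, 0.199] pointing down, gripper open.
Joint ranges: [-2.58, 2.58], [-0.38, 2.09], [-1.3, 1.39], [0.25, 2.4], [-1.5, 4.64], [0.08, 2.09], [-2.65, 2.65]. Speed limits (rad/s): [2.22, 2.22, 2.79, 2.79, 3.14, 3.14, 3.14].

INTERFACE

Orientations are given as a rotation vector (axis times angle).
In Python, from bench import move_to, servo_line, goto_joints, gripper_to, dwell, ik, observe, snapshot, calibration, PlanningError, sign_off, grasp_offset gives the robot as it stands. Calls block until the motion is done:
- move_to(position, orientation): joint-space move of the TCP to a pose.
- servo_line(position, rotation=None, rate=0.15, f_stop=None): straight line of the TCP; rotation=None keeps the orientation; rate is the mean speed in m/s. With f_stop (N) it stops when the force on the tool has changed by that much, and returns True; else False.
- goto_joints(angles): joint-space move.
- gripper_to(opening, grasp_force=None): opening from 0.0 (shut) to 1.0 (fully open); grasp_force is the grip in N (None keeps the last); returns when the fingers have stopped.
- dwell(seconds).
- ik(position, orientation): joint angles nearest the present ones, or None.
- observe(): the state.
- snapshot(name): name is "scene" or "side" or "wrist"; returns the picture (480x640x3 uint8, blue, green, red); there is no depth.
- calibration(name): a dict with "fov_y" (degrees; the focal length in pixels is half the picture's height over the tangent of half this angle, whatever the lens; pixels are square), "cx", "cy" (the principal point, pixels), "k1" (the pictures are not rectified: a ray, as slopes to the right and down, at radius r is drawn at 1 + k1 r^2 times it, then the intrinsics apply), "position" and "rotation" of the camera in the world; the wrist camera has in their place "hand_eye" (4x4, takes a point from camera to tool coordinates, whose origin is the TCP and whose axes are the flange's). Camera axes: x right, y down, z forward; pixel columns grow to the right and rows downward; lengths in m; the calibration is good to about 2 mm. A picture is of the moment at which its call begins: read the wrist's pose just before it. calibration takes no time and is no camera call.
A pose or a line that the arm cannot do raises PlanningError and nothing moves.
- sign_off(): hands the job in; it is judged then, once.
The state is a dict: "clock": time; "joint_pos": joint angles; "joint_velocities": joint speeds; "effort": joint torques, N m; "eef_pos": TCP position; "tool_rot": TCP orientation; "force": force on the tool from outside, world axes, zero at the start; "moment": the same for the moment, N m; "finger_gap": opening from 0.0 (shut) to 1.0 (fully open); "gripper_force": force on a finger pad.
Only numpy, scipy, OpenCV 4.12 (cv2) and the standard library are available. Lean on these libraries where they do the work, as an engineer would, in place of code of your own. Each camera call takes 0.05 s, during which the arm holds its last target. There are 200 camera calls.

## Working session

There is one attempt and no reset: what is moved stays moved. The work goes in short steps, each a Python script; the robot and the scene stay as the last script left them, time stands still between calls to the robot, and variables do not carry over. Pictures are saved under pics/ and viewed, at most 10 in all, crops included, and the job is handed in when it is done.

```bash
mkdir -p pics; ls; cat > h.py <<'E'
import numpy as np, cv2
from scipy.spatial.transform import Rotation as R
from bench import *
def cam(name, st=None):
    c=calibration(name); f=240/np.tan(np.radians(c["fov_y"])/2)
    if "hand_eye" in c:
        T=np.eye(4); T[:3,:3]=R.from_rotvec(st["tool_rot"]).as_matrix(); T[:3,3]=st["eef_pos"]
        T=T@np.array(c["hand_eye"]); Rm,p=T[:3,:3],T[:3,3]
    else:
        Rm=np.array(c["rotation"]); p=np.array(c["position"])
        if Rm.shape!=(3,3): Rm=R.from_rotvec(Rm).as_matrix()
    K=np.array([[f,0,c["cx"]],[0,f,c["cy"]],[0,0,1.]]); return K,np.array([c["k1"],0,0,0.]),Rm,p
def rays(C,px):
    K,d,Rm,p=C
    u=cv2.undistortPoints(np.float64(px).reshape(-1,1,2),K,d)[:,0]
    return np.c_[u,np.ones(len(u))]@Rm.T
def onplane(C,px,z):
    r=rays(C,px); p=C[3]; return p+r*((z-p[2])/r[:,2])[:,None]
def tri(Ca,a,Cb,b):
    out=[]
    for x,y in zip(rays(Ca,a),rays(Cb,b)):
        A=np.c_[x,-y]; s=np.linalg.lstsq(A,Cb[3]-Ca[3],rcond=None)[0]
        P=Ca[3]+x*s[0];Q=Cb[3]+y*s[1]; out.append(np.r_[(P+Q)/2,np.linalg.norm(P-Q)])
    return np.array(out)
E
python3 - <<'E'
from h import *
for n in("scene","side","wrist"):
    c=calibration(n); print(n,c)
    cv2.imwrite(f"pics/{n}0.png",snapshot(n))
s=observe(); print(s)
E
```

```text
pics
scene {'fov_y': 47.992493563578236, 'cx': 314.02415928413023, 'cy': 241.16392295390892, 'k1': -0.09137232085032124, 'position': array([ 1.08837996, -0.51929611,  0.86807327]), 'rotation': array([-2.14702111, -1.23621743,  0.45702396])}
side {'fov_y': 54.23692193606453, 'cx': 314.1102564221529, 'cy': 234.34632506925206, 'k1': 0.02636369286667794, 'position': array([0.23036072, 0.31276751, 0.78449991]), 'rotation': array([-0.63012725,  2.75413462, -0.96437138])}
wrist {'fov_y': 64.82149255437272, 'cx': 320.7259070384976, 'cy': 239.12908168023895, 'k1': -0.00738587454570035, 'hand_eye': array([[ 1.01153269e-03, -9.56606476e-01, -2.91381238e-01,
         8.01920584e-02],
       [ 9.99999469e-01,  9.10390658e-04,  4.82689108e-04,
         1.51312318e-03],
       [-1.96472770e-04, -2.91381572e-01,  9.56606889e-01,
        -1.85990067e-01],
       [ 0.00000000e+00,  0.00000000e+00,  0.00000000e+00,
         1.00000000e+00]])}
{'clock': 0.15, 'joint_pos': array([ 1.16380922,  0.3337404 ,  0.03991317,  1.46605956, -0.01336691,
        1.34329615, -0.05848351]), 'joint_velocities': array([ 4.77076285e-04, -1.88865046e-03,  1.97898528e-04, -3.38983554e-03,
        4.87535837e-04, -2.40424840e-04,  2.98815867e-05]), 'effort': array([ 3.13344593e-03, -6.56838727e+01,  1.33753315e+00, -4.04107153e+01,
       -5.96479909e-02,  4.17547335e-02,  6.73107206e-05]), 'eef_pos': array([ 0.196742  , -0.61910176,  0.19847366]), 'tool_rot': array([-3.10328718e+00, -4.81338136e-01,  4.90602886e-04]), 'force': array([-0.65815306,  0.06507043, -0.09494066]), 'moment': array([-0.05729297, -0.04657273, -0.03929019]), 'gripper_force': 0.0, 'finger_gap': 0.99770551896607}
```

View pics/scene0.png

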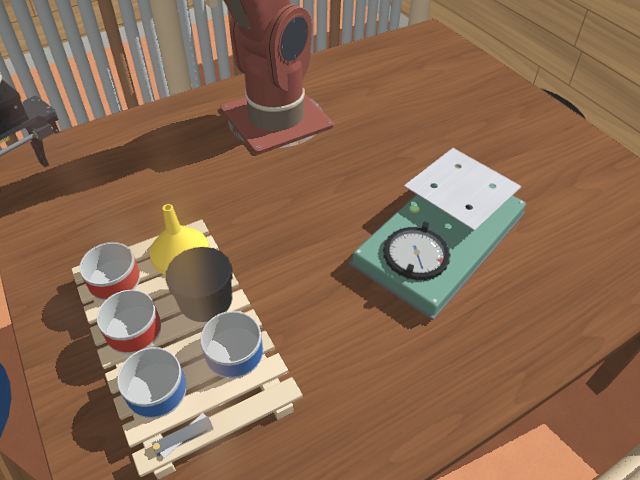

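View pics/side0.png

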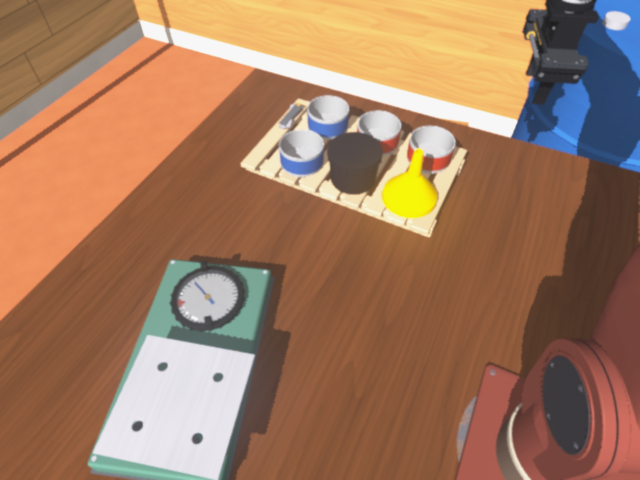

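The scene view shows the plate (about 463,187) with its four holes and the dial at (417,252). In the side view the plate is at (175,405) and the dial at (208,298), with the blue pointer going up-left and the red mark at (181,302). Next I measure the plate corners and holes in both views.

```bash
cat >> h.py <<'E'
def quad(img,roi):
    hsv=cv2.cvtColor(img,cv2.COLOR_BGR2HSV); m=((hsv[...,1]<45)&(hsv[...,2]>150)).astype(np.uint8)*255
    w=np.zeros_like(m); x0,y0,x1,y1=roi; w[y0:y1,x0:x1]=255; m&=w
    cs,_=cv2.findContours(m,cv2.RETR_EXTERNAL,cv2.CHAIN_APPROX_NONE); c=max(cs,key=cv2.contourArea)
    fill=np.zeros_like(m); cv2.drawContours(fill,[cv2.convexHull(c)],-1,255,-1)
    h=cv2.erode(fill,np.ones((9,9)))&~m
    q=cv2.approxPolyDP(cv2.convexHull(c),0.04*cv2.arcLength(c,True),True)[:,0]
    hc=[]
    for k in cv2.findContours(h,cv2.RETR_EXTERNAL,cv2.CHAIN_APPROX_NONE)[0]:
        if cv2.contourArea(k)>10: hc.append(np.r_[cv2.minEnclosingCircle(k)[0],cv2.contourArea(k)])
    return q,np.array(hc)
def ell(img,roi,thr=70):
    x0,y0,x1,y1=roi; m=(img.max(2)<thr).astype(np.uint8)*255; w=np.zeros_like(m); w[y0:y1,x0:x1]=255; m&=w
    cs,_=cv2.findContours(m,cv2.RETR_EXTERNAL,cv2.CHAIN_APPROX_NONE); c=max(cs,key=cv2.contourArea)
    return cv2.fitEllipse(cv2.convexHull(c)),c
E
python3 - <<'E'
from h import *
np.set_printoptions(precision=4,suppress=True)
A=cv2.imread("pics/scene0.png");B=cv2.imread("pics/side0.png")
Ca=cam("scene");Cb=cam("side")
for img,roi in((A,(390,140,530,232)),(B,(80,330,262,480))):
    q,h=quad(img,roi); print("q",q.tolist()); print(h)
ea,_=ell(A,(375,215,460,290));eb,_=ell(B,(160,258,255,340))
print(ea,eb)
print(tri(Ca,[ea[0]],Cb,[eb[0]]))
for C,e in((Ca,ea),(Cb,eb)): print(onplane(C,[e[0]],.06))
for n,i in(("a",A[200:330,340:540]),("b",B[250:480,80:290])): cv2.imwrite(f"pics/{n}.png",cv2.resize(i,None,fx=3,fy=3) if n=="a" else cv2.resize(i,None,fx=2.5,fy=2.5))
E
```

```text
q [[452, 148], [520, 186], [476, 229], [404, 185]]
[[468.5 206.5  20. ]
 [433.5 185.5  18.5]
 [457.5 166.   10.5]]
q [[146, 335], [254, 355], [218, 479], [91, 460]]
[[116.5    459.      38.5   ]
 [196.7857 438.2143  68.5   ]
 [137.     425.5     66.    ]
 [217.8077 377.1923  49.    ]
 [162.1923 365.8077  44.5   ]]
((416.5672607421875, 251.54623413085938), (58.696624755859375, 65.48724365234375), 99.01210021972656) ((235.46603393554688, 303.2059020996094), (12.19086742401123, 32.972511291503906), 23.384033203125)
[[0.5741 0.0002 0.0369 0.0472]]
[[0.6048 0.0018 0.06  ]]
[[ 0.5468 -0.0058  0.06  ]]
```

```bash
python3 - <<'E'
from h import *
np.set_printoptions(precision=4,suppress=True)
A=cv2.imread("pics/scene0.png");B=cv2.imread("pics/side0.png")
Ca=cam("scene");Cb=cam("side")
ha=[[468.5,206.5],[433.5,185.5],[457.5,166],[492,186]]
hb=[[162.2,365.8],[217.8,377.2],[196.8,438.2],[137,425.5]]
print(onplane(Ca,ha,.088));print(onplane(Cb,hb,.088))
P=tri(Ca,ha,Cb,hb);print(P)
for r in(50,70,90):
  e,c=ell(B,(160,258,250,333),r); print(r,e,onplane(Cb,[e[0]],.06))
e=ell(A,(375,215,460,290))[0]
m=((B[...,2].astype(int)-B[...,1]>40))[270:330,160:200];print(np.argwhere(m)[:, ::-1].mean(0)+[160,270] if m.any() else None)
move_to([.3,-.5,.4],observe()["tool_rot"])
c=P[:,:3].mean(0)
for k in ([c[0]-.08,c[1],.38],):
  for yaw in (0,np.pi,np.pi/2,-np.pi/2):
    o=(R.from_rotvec([np.pi,0,0])*R.from_euler('z',yaw)).as_rotvec(); print(yaw,ik(k,o))
print(c, observe()["tool_rot"])
E
```

```text
[[0.5787 0.1515 0.088 ]
 [0.4928 0.128  0.088 ]
 [0.4694 0.215  0.088 ]
 [0.5566 0.2377 0.088 ]]
[[0.5779 0.1505 0.088 ]
 [0.4899 0.1286 0.088 ]
 [0.4676 0.2154 0.088 ]
 [0.5548 0.2379 0.088 ]]
[[0.5783 0.1509 0.088  0.0013]
 [0.491  0.1287 0.0864 0.0016]
 [0.4683 0.2156 0.0869 0.0009]
 [0.5556 0.2382 0.087  0.0011]]Traceback (most recent call last):
  File "<stdin>", line 10, in <module>
  File "h.py", line 38, in ell
    cs,_=cv2.findContours(m,cv2.RETR_EXTERNAL,cv2.CHAIN_APPROX_NONE); c=max(cs,key=cv2.contourArea)
                                                                        ~~~^^^^^^^^^^^^^^^^^^^^^^^^
ValueError: max() iterable argument is empty
```

View pics/b.png

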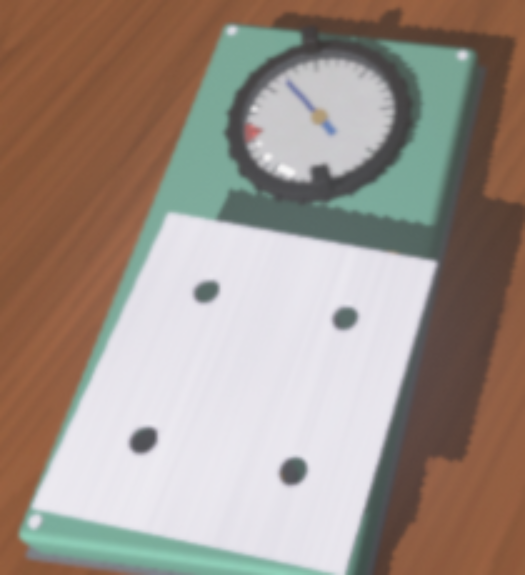

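The crop confirms it: holes visible with no pins in them, red mark at (253,131), pointer tip at (287,82), lugs at (310,38) and (320,173). I move clear of the rack and look with the wrist camera from two places.

```bash
cat >> h.py <<'E'
def down(yaw): return (R.from_rotvec([np.pi,0,0])*R.from_euler('z',-yaw)).as_rotvec()
E
python3 - <<'E'
from h import *
np.set_printoptions(precision=4,suppress=True)
s=observe();x=R.from_rotvec(s["tool_rot"]).apply([1,0,0]);print("toolx",x)
servo_line([.197,-.619,.33])
for i,(p) in enumerate(([.50,.10,.30],[.58,.04,.30])):
    for yaw in (0,.25,-.5,-1,.8,1.57,3.14,-1.57):
        if ik(p,down(yaw)) is not None: break
    print(yaw,ik(p,down(yaw)))
    move_to(p,down(yaw)); dwell(.3); s=observe(); im=snapshot("wrist")
    cv2.imwrite(f"pics/w{i}.png",im); np.save(f"pics/w{i}.npy",np.r_[s["eef_pos"],s["tool_rot"]]); print(s["clock"])
E
```

```text
toolx [ 0.953   0.3029 -0.0001]
0 [ 0.6592  0.0834 -0.9872  1.5959  0.0697  1.4998 -1.9022]
4.225
0 [ 0.6285  0.2821 -0.9596  1.4362  0.2301  1.5414 -1.8897]
5.0583
```

View pics/w0.png

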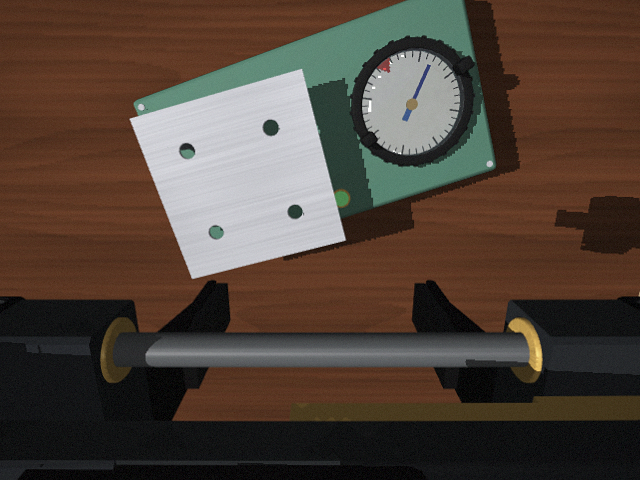

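w0 shows plate holes at (187,151), (271,128), (295,212) and (216,232); dial centre (412,104); red wedge near (384,64); pointer tip (429,66); lugs (463,65) and (368,139); corner screws (141,107) and (489,164). Now I turn these into world positions.

```bash
cat >> h.py <<'E'
def blob(m,roi,n=1):
    x0,y0,x1,y1=roi; k,l,s,c=cv2.connectedComponentsWithStats(m[y0:y1,x0:x1].astype(np.uint8))
    i=1+np.argmax(s[1:,4]); return np.argwhere(l==i)[:,::-1]+[x0,y0]
def refine(m,cx,r=14):
    "centroid of mask near a pixel"
    yy,xx=np.nonzero(m); d=np.hypot(xx-cx[0],yy-cx[1])<r; return np.array([xx[d].mean(),yy[d].mean()])
def dial(C,im,c0):
    "dial centre, zero mark tip angle, pointer angle (world) given rough centre pixel"
    I=im.astype(int); b,g,r=I[...,0],I[...,1],I[...,2]
    P=lambda m,z:onplane(C,np.argwhere(m)[:,::-1],z)
    near=np.zeros(b.shape,bool); yy,xx=np.indices(b.shape); near=np.hypot(xx-c0[0],yy-c0[1])<60
    ring=cv2.morphologyEx(((I.max(2)<60)&near).astype(np.uint8),cv2.MORPH_CLOSE,np.ones((3,3)))
    inner=blob((ring==0)&near,(int(c0[0])-58,int(c0[1])-58,int(c0[0])+58,int(c0[1])+58))
    return I,b,g,r,near,P
E
python3 - <<'E'
from h import *
np.set_printoptions(precision=4,suppress=True)
Cs=[];ims=[]
for i in(0,1):
    v=np.load(f"pics/w{i}.npy"); Cs.append(cam("wrist",dict(eef_pos=v[:3],tool_rot=v[3:]))); ims.append(cv2.imread(f"pics/w{i}.png"))
def proj(C,X): return cv2.projectPoints(np.float64(X),cv2.Rodrigues(C[2].T)[0],-C[2].T@C[3],C[0],C[1])[0][:,0]
px0={'scr1':(141,107),'scr2':(489,164),'red':(384,64),'blue':(423,80),'cap':(412,104),'h0':(187,151),'h1':(271,128),'h2':(295,212),'h3':(216,232)}
z={'scr1':.048,'scr2':.048,'red':.058,'blue':.058,'cap':.058}
for n,p in px0.items():
    zz=z.get(n,.088); out=[]
    q=proj(Cs[1],onplane(Cs[0],[p],zz))[0]
    for im,c,C in((ims[0],p,Cs[0]),(ims[1],q,Cs[1])):
        I=im.astype(int);b,g,r=I[...,0],I[...,1],I[...,2]
        if n[0]=='s': m=(I.min(2)>170)&(abs(r-b)<40)
        elif n=='red': m=(r-g>60)&(r-b>60)
        elif n=='blue': m=(b-r>50)
        elif n=='cap': m=(r-b>45)&(r-g<60)&(r>120)
        else: m=I.max(2)<195
        try: out.append(refine(m,c,12 if n[0]!='b' else 45))
        except Exception as e: out.append([np.nan]*2)
        if n in('blue','red'):
            yy,xx=np.nonzero(m); d=np.hypot(xx-c[0],yy-c[1])<(45 if n=='blue' else 16)
            W=onplane(C,np.c_[xx,yy][d],zz); np.save(f"pics/{n}{len(out)-1}.npy",W)
    print(n,np.array(out).round(1).tolist(),tri(Cs[0],[out[0]],Cs[1],[out[1]])[0], onplane(Cs[0],[out[0]],zz)[0,:2],onplane(Cs[1],[out[1]],zz)[0,:2])
# housing long edge & outer ring
for im,C in zip(ims,Cs):
    hsv=cv2.cvtColor(im,cv2.COLOR_BGR2HSV); g=((hsv[...,0]>65)&(hsv[...,0]<95)&(hsv[...,1]>50)&(hsv[...,2]>90)).astype(np.uint8)
    c=max(cv2.findContours(g,cv2.RETR_EXTERNAL,cv2.CHAIN_APPROX_NONE)[0],key=cv2.contourArea)[:,0]
    c=c[(c[:,1]>3)&(c[:,0]<636)]; W=onplane(C,c,.048)
    s1=onplane(C,[px0['scr1']] if C is Cs[0] else [proj(Cs[1],onplane(Cs[0],[px0['scr1']],.048))[0]],.048)[0]
    a=.28;
    for _ in range(3):
        d=(W-s1)[:,:2]@np.array([[np.cos(a),-np.sin(a)],[np.sin(a),np.cos(a)]])  # coords along x',y'
        k=(d[:,0]>0)&(d[:,0]<.02)&(d[:,1]<-.01)&(d[:,1]>-.3)
        a=a-0; vx,vy,_,_=cv2.fitLine(np.float32(W[k][:,:2]),cv2.DIST_HUBER,0,.01,.01).ravel()
        a=np.arctan2(-vx*np.sign(vy),vy*np.sign(vy))
    print("edge yaw",a,k.sum(),"edge offset",np.median(d[k][:,0]))
E
```

```text
scr1 [[142.6, 112.5], [99.3, 179.6]] [0.5948 0.3051 0.0286 0.0043] [0.593  0.2945] [0.5987 0.2958]
scr2 [[489.3, 163.6], [431.1, 230.9]] [ 0.5379 -0.094   0.0492  0.0001] [ 0.5377 -0.0945] [ 0.5376 -0.0943]
red [[385.0, 65.1], [328.2, 143.1]] [0.6402 0.0307 0.0529 0.    ] [0.6396 0.0315] [0.6405 0.0308]
blue [[415.9, 93.4], [358.2, 169.0]] [ 0.6122 -0.0033  0.0556  0.0001] [ 0.612  -0.0027] [ 0.6124 -0.0031]
cap [[411.6, 103.7], [354.2, 178.2]] [0.6018 0.0009 0.0567 0.0001] [0.6017 0.0011] [0.602  0.0011]
h0 [[186.6, 150.6], [139.9, 225.1]] [0.5546 0.2363 0.0876 0.0001] [0.5546 0.2361] [0.5547 0.2362]
h1 [[270.3, 127.3], [217.7, 204.6]] [0.5776 0.1492 0.0883 0.0002] [0.5776 0.1492] [0.5776 0.1494]
h2 [[294.7, 211.5], [244.2, 279.7]] [0.4902 0.1262 0.0868 0.0002] [0.4906 0.1263] [0.4907 0.1259]
h3 [[215.7, 231.8], [170.0, 297.8]] [0.4678 0.2132 0.088  0.    ] [0.4678 0.2132] [0.4678 0.2131]
edge yaw 0.32026035 252 edge offset 0.008173574348914157
edge yaw 0.31985506 241 edge offset 0.009134091611005807
```

View pics/w1.png

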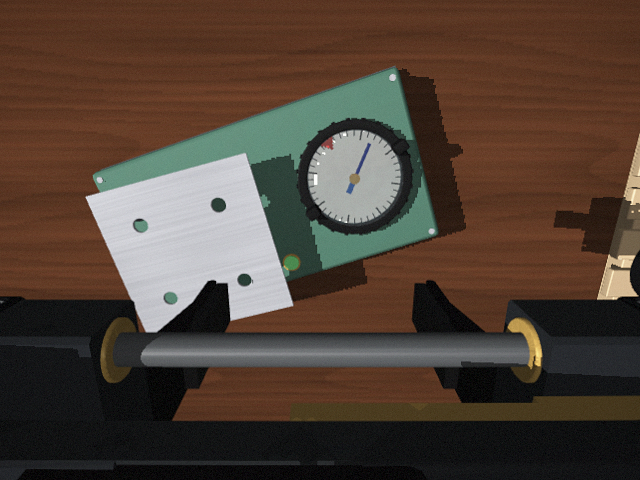

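Heights agree across views (holes 0.087–0.088, dial 0.057). In the world frame, plate is at (0.5226, 0.1812) yaw 0.26. The dial is at (0.602, 0.001), scale yaw is 0.320, so the seat is at (0.539, 0.191). Offset in scale x is −19 mm and in y −4 mm, within the stated ranges. Now I lay on the open fingers and carry the plate.

```bash
python3 - <<'E'
from h import *
np.set_printoptions(precision=4,suppress=True)
P=np.array([.5226,.1812]);S=np.array([.539,.191]);y0,y1=.26,.32
move_to([*P,.14],down(y0)); gripper_to(.6); dwell(.2)
f0=observe()["force"]
print(servo_line([*P,.098],rate=.08,f_stop=8), servo_line([*P,.078],rate=.015,f_stop=7))
s=observe();print(s["eef_pos"],s["force"]-f0,s["clock"])
z=s["eef_pos"][2]; 
for t in np.linspace(0,1,6)[1:]:
    q=P+(S-P)*t; servo_line([*q,z],down(y0+(y1-y0)*t),rate=.02)
    s=observe();F=(s["force"]-f0);print(s["eef_pos"],F,s["clock"])
    if F[2]<3: print("lost load");break
    z+=np.clip((F[2]-8)*1e-4,-.0006,.0006)
dwell(.1);cv2.imwrite("pics/w2.png",snapshot("wrist"));cv2.imwrite("pics/s2.png",snapshot("scene")[110:330,340:560].repeat(2,0).repeat(2,1))
E
```

```text
False False
[0.5227 0.1812 0.0781] [ 0.2292 -0.3458  0.2191] 9.225
[0.526  0.1833 0.0781] [ 0.1633 -0.3844  0.218 ] 9.5667
lost load
```

No contact at 0.078: the fingertips probably sit higher when open. I go on lowering until they touch.

```bash
python3 - <<'E'
from h import *
np.set_printoptions(precision=4,suppress=True)
P=np.array([.5226,.1812]);S=np.array([.539,.191]);y0,y1=.26,.32
servo_line([*P,.0785],down(y0),rate=.05); f0=observe()["force"]
print(servo_line([*P,.066],rate=.012,f_stop=7))
s=observe();print(s["eef_pos"],s["force"]-f0,s["clock"])
z=s["eef_pos"][2]; 
if s["force"][2]-f0[2]>3:
  for t in np.linspace(0,1,6)[1:]:
    q=P+(S-P)*t; servo_line([*q,z],down(y0+(y1-y0)*t),rate=.02)
    s=observe();F=(s["force"]-f0);print(s["eef_pos"],F,s["clock"])
    if F[2]<3: print("lost load");break
    z+=np.clip((F[2]-8)*1e-4,-.0006,.0006)
dwell(.1);cv2.imwrite("pics/w2.png",snapshot("wrist"));cv2.imwrite("pics/s2.png",snapshot("scene")[110:330,340:560].repeat(2,0).repeat(2,1))
E
```

```text
False
[0.5226 0.1812 0.0661] [ 0.1944  0.4458 -0.0355] 11.2083
```

View pics/s2.png

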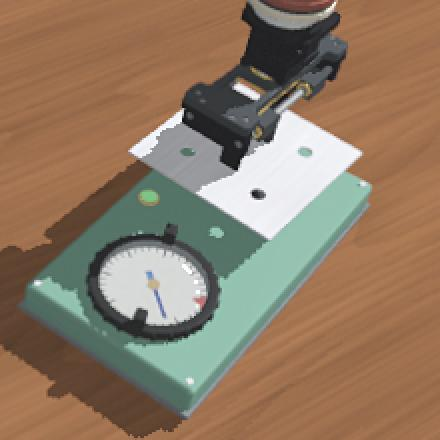

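The fingers are still just above the plate (lower finger near (232,160)), so I keep descending.

```bash
cat > push.py <<'E'
from h import *
np.set_printoptions(precision=4,suppress=True)
def carry(P,S,y0,y1,zlo,n=6):
    P,S=np.array(P),np.array(S)
    f0=observe()["force"]
    print(servo_line([*P,zlo],rate=.012,f_stop=7))
    s=observe();print(s["eef_pos"],s["force"]-f0,s["finger_gap"],s["clock"]); z=s["eef_pos"][2]
    if s["force"][2]-f0[2]<3: return
    for t in np.linspace(0,1,n)[1:]:
        q=P+(S-P)*t; servo_line([*q,z],down(y0+(y1-y0)*t),rate=.02)
        s=observe();F=(s["force"]-f0);print(s["eef_pos"],F,s["clock"])
        if F[2]<3: print("lost load");break
        z+=np.clip((F[2]-8)*1e-4,-.0006,.0006)
E
python3 - <<'E'
from push import *
carry([.5226,.1812],[.539,.191],.26,.32,.052)
dwell(.1);cv2.imwrite("pics/w2.png",snapshot("wrist"));cv2.imwrite("pics/s2.png",snapshot("scene")[110:330,340:560].repeat(2,0).repeat(2,1))
E
```

```text
True
[0.523  0.1814 0.063 ] [-1.2575 -0.548   7.4819] 0.5997554567727492 11.925
[0.5266 0.1835 0.0635] [1.2605 0.7123 5.9833] 12.275
[0.5297 0.1854 0.0633] [1.0804 0.0708 5.2394] 12.6167
[0.5332 0.1874 0.0631] [1.3488 0.9159 6.248 ] 12.9583
[0.5352 0.1889 0.0619] [ 0.5583  0.7848 -0.5033] 13.3
lost load
```

View pics/w2.png

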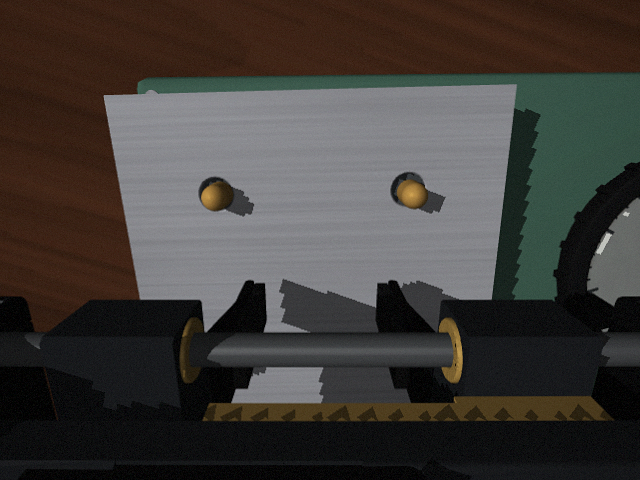

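The plate has dropped: pins stand through both visible holes at (215,194) and (410,192). Now I press lightly to seat it, then lift off and check.

```bash
python3 - <<'E'
from push import *
f0=observe()["force"]
print(servo_line([.5352,.1889,.036],rate=.02,f_stop=7)); s=observe(); print(s["eef_pos"],s["force"]-f0)
dwell(.2)
servo_line([.5352,.1889,.10],rate=.12)
for i,p in ((3,[.48,.16,.24]),(4,[.56,.04,.24])):
    move_to(p,down(0)); dwell(.3); s=observe(); cv2.imwrite(f"pics/w{i}.png",snapshot("wrist")); np.save(f"pics/w{i}.npy",np.r_[s["eef_pos"],s["tool_rot"]])
print(s["clock"])
cv2.imwrite("pics/side2.png",snapshot("side")); cv2.imwrite("pics/scene2.png",snapshot("scene"))
E
python3 - <<'E'
import cv2,numpy as np
a=cv2.imread("pics/w3.png");b=cv2.imread("pics/w4.png")
cv2.imwrite("pics/w34.png",np.vstack([cv2.resize(x[:300],(640,300)) for x in(a,b)]))
E
```

```text
True
[0.5357 0.1891 0.047 ] [-0.9336 -1.4509  9.1578]
17.05
```

View pics/w34.png

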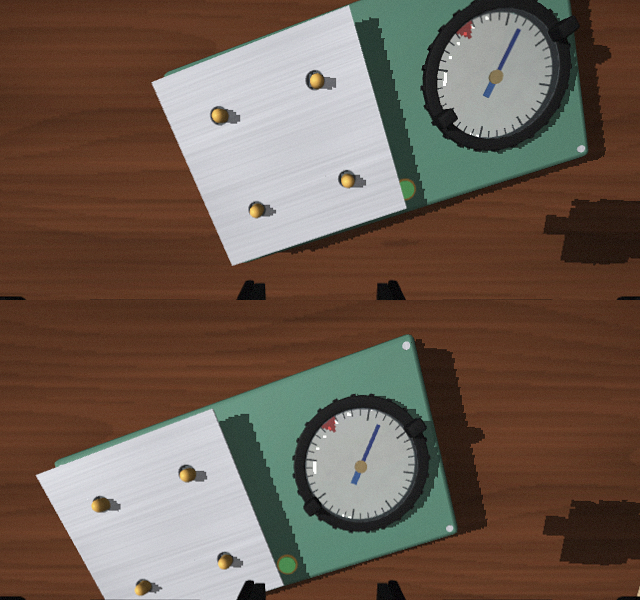

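Contact came exactly 16 mm lower than before, and all four pins stand through the holes centrally, so the plate is home. In w4 the dial centre is at (360,467−300), the red mark upper-left, the pointer upper-right, and the lugs at (416,426−300) and (313,506−300). Now I measure the angles and check reach.

```bash
cat >> h.py <<'E'
def proj(C,X): return cv2.projectPoints(np.float64(X),cv2.Rodrigues(C[2].T)[0],-C[2].T@C[3],C[0],C[1])[0][:,0]
def angles(C,im,D=(.602,.001,.057)):
    "world: hub centre, zero angle, pointer angle"
    I=cv2.GaussianBlur(im,(3,3),0).astype(int); b,g,r=I[...,0],I[...,1],I[...,2]
    c=proj(C,[D])[0]; yy,xx=np.indices(b.shape); px=np.c_[xx.ravel(),yy.ravel()]
    d=np.hypot(xx-c[0],yy-c[1])
    hub=((r-b>45)&(r-g<60)&(r>110)&(d<12)); H=onplane(C,[px[hub.ravel()].mean(0)],D[2])[0,:2]
    o=[]
    for m in((r-g>40)&(r-b>40),(b-r>40)):
        m=m&(d<70); W=onplane(C,px[m.ravel()],.056)[:,:2]-H; rr=np.hypot(*W.T)
        W=W[(rr>(.035 if not o else .015))&(rr<.054)]
        u=W.mean(0)
        for _ in range(5): # keep only pixels near the mean direction
            a=np.arctan2(*u[::-1]); da=np.angle(np.exp(1j*(np.arctan2(W[:,1],W[:,0])-a))); u=W[abs(da)<.35].mean(0)
        o.append(np.arctan2(u[1],u[0]))
    return H,o[0],o[1]
E
python3 - <<'E'
from h import *
np.set_printoptions(precision=4,suppress=True)
L=[]
for i in(0,1,3,4):
    v=np.load(f"pics/w{i}.npy"); C=cam("wrist",dict(eef_pos=v[:3],tool_rot=v[3:])); im=cv2.imread(f"pics/w{i}.png")
    H,a,p=angles(C,im); print(i,H,a,p,"diff",a-p)
    if i>2:
        I=im.astype(int); hs=cv2.cvtColor(im,cv2.COLOR_BGR2HSV)
        pins=[]
        m=(hs[...,1]>110)&(I[...,2]>110)&(hs[...,0]>10)&(hs[...,0]<28)
        for X in ([.555+.0428-.0143,.15],):pass
        S=np.array([.5385,.191]);
        for sx,sy in((1,1),(1,-1),(-1,-1),(-1,1)):
            w=S+R.from_euler('z',.32).as_matrix()[:2,:2]@[.045*sx,.045*sy]
            pins.append(refine((hs[...,1]>100)&(I[...,2]>90),proj(C,[[*w,.082]])[0],11))
        q,_=quad(im,(20,0,420,300)); L.append((C,np.array(pins),q)); print(q.tolist())
T=tri(L[0][0],L[0][1],L[1][0],L[1][1]);print("pins",T,T.mean(0))
qb=L[1][2]; 
for q in L[0][2]:
    X=onplane(L[0][0],[q],.0715); j=np.argmin(np.linalg.norm(proj(L[1][0],X)[0]-qb,axis=1)); print("corner",tri(L[0][0],[q],L[1][0],[qb[j]]))
H=np.array([.602,.001])
for nm,off in(("right",-np.pi/2),("left",np.pi/2)):
  for fl in(0,np.pi):
    out=[]
    for t in np.linspace(a,p,4):
      ang=t+off; yaw=np.angle(np.exp(1j*(ang+fl))); k=ik([*(H+.059*np.r_[np.cos(ang),np.sin(ang)]),.064],down(yaw)); out.append(None if k is None else k.round(2))
    print(nm,fl,out)
E
```

```text
0 [0.6017 0.001 ] 0.6758435926383863 -0.38083725790723216 diff 1.0566808505456184
1 [0.6019 0.0008] 0.6673916382433531 -0.3784771340701326 diff 1.0458687723134856
3 [0.6016 0.001 ] 0.6906614742873659 -0.3710834450102957 diff 1.0617449192976616
[[348, 5], [405, 208], [232, 265], [152, 82]]
4 [0.6017 0.0009] 0.6617038567264114 -0.3817716973846505 diff 1.0434755541110619
[[212, 109], [282, 285], [105, 299], [36, 175]]
pins [[0.5676 0.2488 0.08   0.0002]
 [0.5958 0.1631 0.0799 0.0001]
 [0.5109 0.1348 0.0797 0.    ]
 [0.4825 0.2203 0.0796 0.0003]] [0.5392 0.1917 0.0798 0.0001]
corner [[0.6536 0.1362 0.0721 0.0009]]
corner [[0.4837 0.0783 0.072  0.0001]]
corner [[0.4566 0.2449 0.096  0.0426]]
corner [[0.5949 0.3048 0.073  0.0001]]
right 0 [array([ 0.27,  0.44, -0.34,  1.63,  0.16,  1.1 , -2.6 ]), array([-0.4 ,  0.42,  0.52,  1.71, -0.23,  1.08, -2.63]), array([-0.86,  0.66,  1.22,  1.78, -0.66,  1.19, -2.61]), array([ 0.87,  0.55, -1.09,  1.75,  0.52,  1.17,  2.38])]
right 3.141592653589793 [array([ 0.83,  0.74, -1.2 ,  1.6 ,  0.72,  1.3 ,  0.17]), array([ 0.85,  0.67, -1.15,  1.65,  0.64,  1.25, -0.13]), array([ 0.85,  0.6 , -1.1 ,  1.7 ,  0.57,  1.21, -0.43]), array([ 0.84,  0.53, -1.06,  1.75,  0.5 ,  1.16, -0.74])]
left 0 [array([ 0.8 ,  0.62, -1.26,  1.78,  0.63,  1.22,  0.02]), array([ 0.73,  0.62, -1.19,  1.74,  0.61,  1.22, -0.31]), array([ 0.67,  0.62, -1.13,  1.69,  0.6 ,  1.22, -0.64]), array([ 0.61,  0.62, -1.06,  1.64,  0.57,  1.22, -0.95])]
left 3.141592653589793 [array([-0.2 ,  0.28,  0.04,  1.83, -0.01,  1.04, -2.63]), array([-0.95,  0.47,  0.99,  1.82, -0.44,  1.09, -2.63]), array([ 0.65,  0.6 , -1.1 ,  1.69,  0.57,  1.21,  2.52]), array([ 0.63,  0.65, -1.1 ,  1.64,  0.6 ,  1.24,  2.17])]
```

The plate corners are at z 0.072, so it is seated flush, and the pins are centred at (0.5392, 0.1917). The bezel needs about 1.05 rad clockwise; I grasp lug_right with the tool's x axis inward and take it round the arc.

```bash
cat > turn.py <<'E'
from h import *
np.set_printoptions(precision=4,suppress=True)
H=np.array([.6018,.001])
def pose(zero,z,r=.060):
    a=zero-np.pi/2; return [*(H+r*np.r_[np.cos(a),np.sin(a)]),z],down(np.angle(np.exp(1j*(a+np.pi))))
def turn(a,p,n):
    move_to(*pose(a,.16)); gripper_to(.45); servo_line(pose(a,.09)[0],rate=.12); f0=observe()["force"]
    print("hit",servo_line(pose(a,.064)[0],rate=.05,f_stop=6))
    gripper_to(.0,8); s=observe(); print(s["eef_pos"],s["finger_gap"],s["gripper_force"],s["force"]-f0)
    if s["finger_gap"]<.08: print("missed"); return
    for t in np.linspace(a,p,n+1)[1:]:
        q,o=pose(t,.064); servo_line(q,o,rate=.06)
    s=observe(); print(s["finger_gap"],s["force"]-f0); dwell(.2)
    gripper_to(.45); servo_line(pose(p,.16)[0],rate=.15)
def look(i):
    s0=None
    for k,p in enumerate(([.50,.06,.24],[.56,.04,.24])):
        move_to(p,down(0)); dwell(.3); s=observe(); im=snapshot("wrist"); cv2.imwrite(f"pics/w{i+k}.png",im); np.save(f"pics/w{i+k}.npy",np.r_[s["eef_pos"],s["tool_rot"]])
        h,a,b=angles(cam("wrist",s),im); print(h,a,b,"diff",a-b,"t",s["clock"])
E
python3 - <<'E'
from turn import *
turn(.672,-.378,8); look(5)
E
```

```text
hit False
[ 0.6391 -0.0459  0.064 ] 0.005229037025489429 0.0 [-0.2209 -0.2168 -0.1369]
missed
[0.6015 0.0009] 0.6727385399037115 -0.37903153094460046 diff 1.051770070848312 t 24.0167
[0.6018 0.0009] 0.6651022183964445 -0.3805237240385512 diff 1.0456259424349956 t 24.725
```

```bash
python3 - <<'E'
from turn import *
a=[]
for i in(5,6):
    v=np.load(f"pics/w{i}.npy"); C=cam("wrist",dict(eef_pos=v[:3],tool_rot=v[3:])); im=cv2.imread(f"pics/w{i}.png")
    c=proj(C,[[.6391,-.0459,.078]])[0]; print(c); a.append(im[int(c[1])-75:int(c[1])+75,int(c[0])-100:int(c[0])+100])
cv2.imwrite("pics/lug.png",cv2.resize(np.vstack(a),None,fx=2,fy=2)); print([x.shape for x in a])
E
```

```text
[445.4921  51.4084]
[416.3873 125.7478]
[(0, 200, 3), (150, 200, 3)]
```

View pics/lug.png

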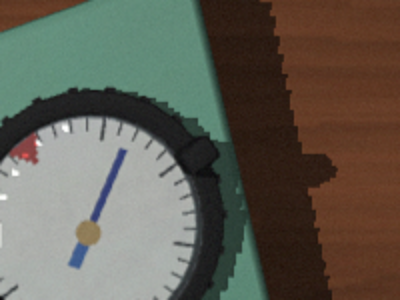

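The lug is exactly where computed (200,150), so the fingers closed above it: the tips stand 14–24 mm above the nominal TCP. I repeat the grasp lower, at z = 0.048.

```bash
sed -i 's/\.064/.048/g; s/,\.09)/,.068)/' turn.py; python3 - <<'E'
from turn import *
print(grasp_offset)
turn(.669,-.379,8); look(7)
E
```

```text
0.0187
hit False
[ 0.639  -0.0461  0.0481] 0.13562945316546993 7.998502403497696 [ 0.777  -0.7615 -0.386 ]
0.1375934713034337 [-4.0939 -2.9839  3.4064]
[0.6016 0.0009] -0.345779498348091 -0.3778453416929772 diff 0.03206584334488616 t 35.125
[0.6016 0.0008] -0.34328454863583163 -0.37850143405722414 diff 0.03521688542139251 t 35.8333
```

```bash
python3 - <<'E'
from turn import *
im=cv2.imread("pics/w8.png"); v=np.load("pics/w8.npy"); C=cam("wrist",dict(eef_pos=v[:3],tool_rot=v[3:]))
x,y=proj(C,[[.6017,.001,.057]])[0].astype(int); print(x,y)
a=cv2.resize(im[max(0,y-60):y+60,x-75:x+75],(600,480),interpolation=cv2.INTER_CUBIC)
cv2.imwrite("pics/fin.png",a)
q,_=quad(im,(0,0,420,300)); print(onplane(C,q,.072)[:,:2])
E
```

```text
359 165
[[0.653  0.1361]
 [0.4835 0.0778]
 [0.4675 0.2609]
 [0.5947 0.3057]]
```

View pics/fin.png

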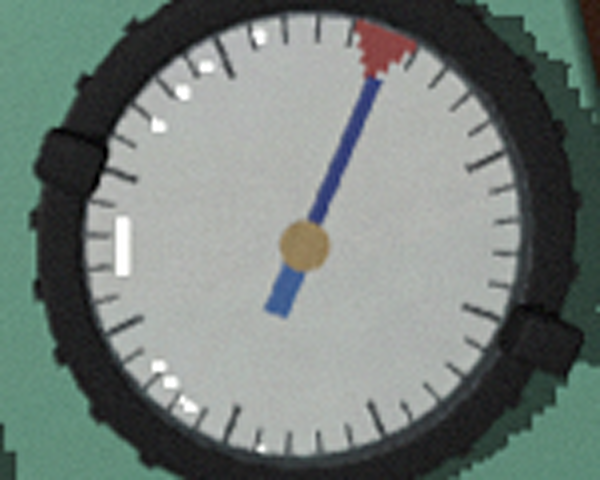

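The wedge's inner tip (374,77) meets the pointer tip (377,78), about 1 mm apart. The plate corners have not moved and the arm is clear, so I hand in.

```bash
python3 -c "
from bench import *
print(sign_off())"
```

```text
the job is handed in; nothing more can be done
None
```

I handed the job in with the plate flush over its four pins and the zero mark about 1–1.5 mm from the pointer tip (limit 3 mm), at about 36 s of the 58 s allowed; the hand-in returned no verdict.

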